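# Work the valve levers and lock out the one that binds

### The arm

A 6-joint arm with a two-finger parallel gripper is mounted at the origin on the work surface. World frame = base frame: x ahead of the robot, y to its left, z up, the work surface at z = 0. Lengths are in m, angles in rad, forces in N, time in s.
With the tool pointing down it reaches from about 0.425 to 0.95 m from the base axis. Payload 3.5 kg.
Tool frame: the origin (TCP) lies at the very end of the fingers, on their centre line; the grasp point (between the pads) lies 19 mm behind it; z points along the fingers, y is the direction in which the jaws open and shut (so a half turn about z gives the same grasp; the last joint's range is limited). The gripper opens to 85 mm and grips with 20 to 120 N. Pads are 22 mm wide; open, the fingers measure 114 mm over their backs; the gripper's body (76 mm by 85 mm) begins 54 mm behind the grasp point. The pads swing forward as they close: fully open they stand 13 mm farther back than shut.
Start: joints at [-1.438, 0.286, 1.577, -0, 1.279, -0.15], TCP at [0.188, -0.648, 0.231] pointing down, gripper open.
Joint ranges: [-2.77, 2.77], [-0.9, 2.22], [0.21, 2.48], [-1.53, 4.67], [0.24, 2.81], [-2.84, 2.84]. Speed limits (rad/s): [2.79, 2.79, 3.14, 3.14, 3.14, 3.14].

### API

Orientations are given as a unit quaternion [x, y, z, w].
In Python, from plant import get_state, vision, ctrl, cut_out gives the robot as it stands.
- The arm moves only by the tool jog_arm, never from a script. Its argument "commands" is text: rows parted by semicolons, each of 6 numbers parted by spaces: the shift along the world's x, y, z in m, then the turn, a rotation vector about the world's x, y, z in rad. A call has 1 to 20 rows; each row is the pose to reach, as a shift and turn from the pose commanded when the call began; what a row does not reach only later rows make up. A row lasts 1/8 s, in which the tool goes at most 62.5 mm and 10.7 degrees, less where a joint would pass 70% of its speed; a pose out of reach is approached as far as the arm can. A call with a gripper value outside its range is refused whole. "gripper" is the opening in per cent of the stroke, from 0 (shut) to 100 (fully open), set as the call begins (left out, the last holds). The fingers move at their own pace and stop on an object; "grip_force" is the grip in N (left out, the last holds). Time passes only in rows, so rows that repeat a pose let the fingers close. It gives the time, the measured TCP pose, the force and the opening at its end, in the units of the state.
- get_state(): the state, without advancing time (a new reading comes with each control period).
- vision.read_camera(name): name is "scene" or "top" or "wrist"; returns a dict with "frame" (400x640x3 uint8, red, green, blue), "z_map" (400x640 float32, m along the optical axis (not along the pixel's ray), 0 where there is no reading), "fx", "fy", "cx", "cy" (pixels), "R" (3x3) and "t" (3): a world point X has camera coordinates R X + t. Camera axes: x right, y down, z forward; pixel columns grow to the right and rows downward; lengths in m; the calibration is good to about 2 mm. A picture is of the moment at which its call begins.
- ctrl.sign_off(): hands the job in, once; it reports no verdict.
Trained networks look in the newest picture that a camera, given by its name, has taken for a name from the list of things; names that differ only in an ending like _2 or _b are one class to them, and where a whole thing is asked for, a point or a joint stands for the part that bears it (a point fixed in the world has none). Each returns a list of dicts, best first, with "conf" (0 to 1); they miss things now and then, are a little off and sometimes report something else, mostly with a low value. They report only what shows in the picture. A call takes as long as a camera call. They do not tell look-alikes from the thing itself.
- cut_out(camera, query): "pixels" (400x640 bool, what is visible of it) and "box" ([centre column, centre row, width, height] in pixels, round what is visible of it).
The state is a dict: "time": time; "qpos": joint angles; "dq": joint speeds; "joint_efforts": joint torques, N m; "eef_pos": TCP position; "tcp_rot": TCP orientation; "contact_force": force on the tool from outside, world axes, zero at the start; "wrist_torque": the same for the moment, N m; "opening": opening from 0.0 (shut) to 1.0 (fully open).
Only numpy, scipy, OpenCV 4.12 (cv2) and the standard library are available. Lean on these libraries where they do the work, as an engineer would, in place of code of your own. Each camera call takes 0.05 s, during which the arm holds its last target.

### The job

Work each of the three blue quarter-turn levers on the air manifold from closed towards open, feeling for stiffness: two swing easily and are to be left fully open against their stops, but one binds part-way. Lean on that one gently, just enough to be sure that it has come up tight, without forcing it, then swing it back until it is fully closed. Set the red lockout cover down over that lever's blue grip so that it sits fully home astride the middle of the sleeve, let go, and leave everything else on the bench alone.

Things in the scene. Friction and masses are not known exactly. Their poses are not given: they have to be found in the camera images.
- manifold: Air manifold on a grey plate 225 x 460 x 8 mm. Origin: on the table under the mid valve's stem; z up, y along the header pipe (at x=85), x away from the outlets. Brass ball valves with stem axes at x=0, y=150 (left), 0 (mid), -150 (right). Stem housings 39 mm across up to z=88 below the levers, gauge at (85,190) up to z=117, all else below z=73. Pushing any part of it with over 25 N spoils it.
- lever_left (a joint): Turn of the left-hand (+y) lever about its vertical stem: 0 closed (points along manifold +y), pi/2 open (along manifold -x), counter-clockwise from above; end stops; stays where left. A sound lever needs 2 to 4.5 N at the grip. One of the three, which one varies, binds: at 0.6 to 1.05 rad resistance climbs springily, about 1 N per mm at the grip; 8 to 10 N is plenty to be sure.
- grip_left (a point): Centre of the left-hand (+y) lever's blue sleeve, 80 mm from the stem axis, 100 mm above the table; turns with the lever: x outward along the lever, z up. Sleeve 76 mm long (42 to 118 mm from the axis), 20 mm wide, 13 mm high (z 93.5 to 106.5). Free room below down to the pipes (z=70); closed, its end is 11 mm short of the next stem housing.
- lever_mid (a joint): Turn of the middle lever about its vertical stem: 0 closed (points along manifold +y), pi/2 open (along manifold -x), counter-clockwise from above; end stops; stays where left. A sound lever needs 2 to 4.5 N at the grip. One of the three, which one varies, binds: at 0.6 to 1.05 rad resistance climbs springily, about 1 N per mm at the grip; 8 to 10 N is plenty to be sure.
- grip_mid (a point): Centre of the middle lever's blue sleeve, 80 mm from the stem axis, 100 mm above the table; turns with the lever: x outward along the lever, z up. Sleeve 76 mm long (42 to 118 mm from the axis), 20 mm wide, 13 mm high (z 93.5 to 106.5). Free room below down to the pipes (z=70); closed, its end is 11 mm short of the next stem housing.
- lever_right (a joint): Turn of the right-hand (-y) lever about its vertical stem: 0 closed (points along manifold +y), pi/2 open (along manifold -x), counter-clockwise from above; end stops; stays where left. A sound lever needs 2 to 4.5 N at the grip. One of the three, which one varies, binds: at 0.6 to 1.05 rad resistance climbs springily, about 1 N per mm at the grip; 8 to 10 N is plenty to be sure.
- grip_right (a point): Centre of the right-hand (-y) lever's blue sleeve, 80 mm from the stem axis, 100 mm above the table; turns with the lever: x outward along the lever, z up. Sleeve 76 mm long (42 to 118 mm from the axis), 20 mm wide, 13 mm high (z 93.5 to 106.5). Free room below down to the pipes (z=70); closed, its end is 11 mm short of the next stem housing.
- cover: Red plastic lever lockout cover, loose, standing on its skirts: upside-down channel 50 mm long (x), 34 mm wide outside (y), 32 mm high, open below and at both ends; skirts 4 mm thick, 28 mm deep, 26 mm apart inside; steel hasp staple on top up to 47 mm. About 60 g. Origin: centre of its underside, z up. Carried by its sides.
- cover_seat (a point): Middle of the underside of the cover's top plate, 28 mm above the cover's origin, same axes; when the cover is seated on a lever this lies on top of the sleeve (6.5 mm above the lever's grip point), skirts either side of the sleeve.
- pipe_plug: Bystander: brass pipe plug, 24 mm across and high, standing on the sub-plate between the middle and left valves. Origin: centre of underside.
- tape_roll: Bystander: white roll of thread tape, 54 mm across, 14 mm high, lying on the right. Origin: centre of underside.
- spanner: Bystander: spanner 190 mm long, lying flat beyond the manifold. Origin: underside, near its middle.
- goggles: Bystander: blue-framed goggles, 180 mm wide, 72 mm high, on the left. Origin: centre of underside.
- glasses: Bystander: clear safety glasses with black arms, 140 mm wide, 45 mm high, on the far left. Origin: centre of underside.
- bottle: Bystander: white bottle with blue cap, 62 mm across, 170 mm high, at the far right of the manifold. Origin: centre of underside.
- flask: Bystander: amber conical flask, 80 mm across, 118 mm high, at the far left of the manifold. Origin: centre of underside.
Not all that is in view belongs to the job. Of the things that look like the cover, the smallest one is meant.

How it is judged:
On the way:
1. the binding lever has been leaned on at its tight spot: a lever stands still between 0.5 and 1.25 rad while the fingers push on the manifold with more than 5.5 N (((value of joint lever_left between 0.5 and 1.25 rad and velocity of joint lever_left between -0.3 and 0.15 rad/s and contact force between the fingers and manifold above 5.5 N) or (value of joint lever_mid between 0.5 and 1.25 rad and velocity of joint lever_mid between -0.3 and 0.15 rad/s and contact force between the fingers and manifold above 5.5 N) or (value of joint lever_right between 0.5 and 1.25 rad and velocity of joint lever_right between -0.3 and 0.15 rad/s and contact force between the fingers and manifold above 5.5 N))), for 0.05 s.
At the end, for the whole second after the job is handed in: Two levers fully open (over 1.44 rad) and the third, the one that binds, closed (under 0.1 rad), with the red cover seated upright on its grip (seat point within 22 mm of the grip point along the lever, 6 mm across, resting on the sleeve to 3.5 mm, tilt under 0.15 rad), all at rest and let go (((value of joint each of lever_mid, lever_right above 1.44 rad and value of joint lever_left below 0.1 rad and x of cover_seat in the frame of grip_left between -0.022 and 0.022 m and y of cover_seat in the frame of grip_left between -0.006 and 0.006 m and z of cover_seat in the frame of grip_left between 0.003 and 0.0095 m) or (value of joint each of lever_left, lever_right above 1.44 rad and value of joint lever_mid below 0.1 rad and x of cover_seat in the frame of grip_mid between -0.022 and 0.022 m and y of cover_seat in the frame of grip_mid between -0.006 and 0.006 m and z of cover_seat in the frame of grip_mid between 0.003 and 0.0095 m) or (value of joint each of lever_left, lever_mid above 1.44 rad and value of joint lever_right below 0.1 rad and x of cover_seat in the frame of grip_right between -0.022 and 0.022 m and y of cover_seat in the frame of grip_right between -0.006 and 0.006 m and z of cover_seat in the frame of grip_right between 0.003 and 0.0095 m)) and angle between cover's own z axis and vertical below 0.15 rad and linear speed of cover below 0.02 m/s and velocity of joint lever_left between -0.05 and 0.05 rad/s and velocity of joint lever_mid between -0.05 and 0.05 rad/s and velocity of joint lever_right between -0.05 and 0.05 rad/s); the robot touches nothing.
It fails at once if a lever or any part of the manifold is pushed with more than 25 N (contact force between any of the fingers, the arm, cover and manifold above 25 N).
It fails at once if the cover is dropped or thrown (moves faster than 0.6 m/s while not held) (contact force between the fingers and cover below 0.05 N and linear speed of cover above 0.6 m/s).
It fails at once if a bystander is shifted by more than 30 mm (distance of any of pipe_plug, tape_roll, spanner, goggles, glasses, bottle, flask from where it was at the start of the episode above 0.03 m).
It fails at once if a bystander is tipped over (angle between any of pipe_plug, tape_roll, spanner, goggles, glasses, bottle, flask's own z axis and vertical above 0.5 rad).
It also fails if it takes over 72 s, if anything falls off the work surface, if the arm or the gripper's body presses on something with over 40 N, if the wrist force passes 120 N, or if a joint passes its speed limit or range.

## Working session

There is one attempt and no reset: what is moved stays moved. The work goes in short steps, Python scripts to look and compute and a tool call to move; the robot and the scene stay as the last step left them, time stands still between calls to the robot, and variables do not carry over. Pictures are saved under pics/ and viewed, and the job is handed in when it is done.

Besides the shell and the picture viewer there is one more tool, called after ">>>" by a JSON object that holds its "name" and its "arguments". jog_arm: Moves the arm, as the interface text tells. Its arguments: {"type":"object","properties":{"commands":{"type":"string"},"gripper":{"type":"number"},"grip_force":{"type":"number"}},"required":["commands"]}

```bash
ls; mkdir -p pics; python3 - <<'E'
from plant import get_state, vision, ctrl, cut_out
import cv2
s=get_state();print({k:(v if not hasattr(v,'round') else v) for k,v in s.items()})
for n in ['scene','top']:
    c=vision.read_camera(n);cv2.imwrite(f'pics/{n}0.png',c['frame'][:,:,::-1])
    print(n,c['fx'],c['cx'],c['cy'],c['R'],c['t'])
E
```

```text
pics
{'time': 0.0, 'qpos': array([-1.43799289e+00,  2.87140510e-01,  1.57820674e+00,  1.98692149e-05,
        1.27858571e+00, -1.50011551e-01]), 'dq': array([ 0.00026326,  0.00124299,  0.00039565, -0.00064646, -0.00025614,
        0.00138712]), 'joint_efforts': array([ 1.67462240e-03, -4.05979908e+01, -2.92622834e+01, -5.53748680e-05,
        5.82168315e-03,  4.93979897e-06]), 'eef_pos': array([ 0.18830189, -0.64751046,  0.22994785]), 'tcp_rot': array([ 9.90018337e-01,  1.40933757e-01,  1.95776937e-05, -1.17002629e-03]), 'contact_force': array([ 0.02254393, -1.40013466,  0.04184487]), 'wrist_torque': array([-0.02985204, -0.05785514,  0.03654224]), 'opening': 0.9984533154531856}
scene 444.0823771080946 316.26598091322006 200.32218588572877 [[ 0.73545341  0.67742522 -0.01426021]
 [ 0.54015067 -0.59886646 -0.59126662]
 [-0.40907888  0.42714639 -0.80635006]] [-0.38377692 -0.26259332  1.65312625]
top 404.3444110289107 318.2517635679144 198.08771937161393 [[ 0.01178739 -0.99978958  0.01678875]
 [-0.98726925 -0.01429991 -0.15841382]
 [ 0.15862056 -0.01470773 -0.98723006]] [-0.04944985  0.5575963   1.20735073]
```

View pics/scene0.png

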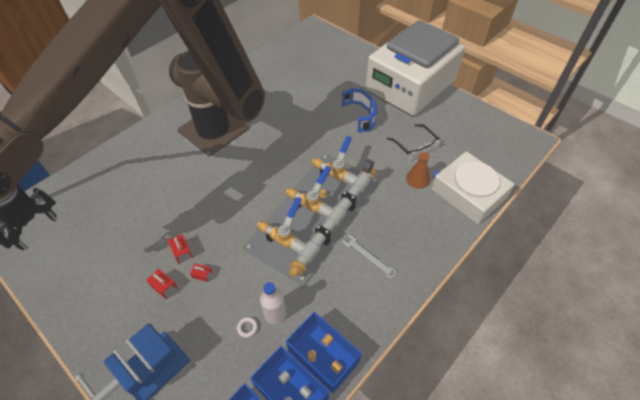

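View pics/top0.png

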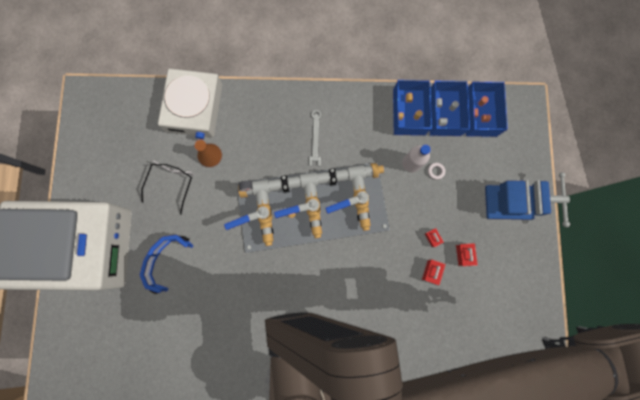

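The scene and top pictures show the manifold with its three blue levers at about (243,220), (292,210) and (346,204) in top. Three red covers are at (434,237), (467,254) and (433,271). Next I measure them.

```bash
cat > h.py <<'E'
import numpy as np, cv2
from plant import get_state, vision, ctrl, cut_out
def cloud(c):
    v,u=np.mgrid[0:400,0:640]; z=c['z_map'].astype(float)
    P=np.stack([(u-c['cx'])*z/c['fx'],(v-c['cy'])*z/c['fy'],z],-1)
    W=(P-c['t'])@c['R']; W[z<=0]=np.nan
    return W
def proj(c,X):
    p=np.atleast_2d(X)@c['R'].T+c['t']; return np.c_[c['fx']*p[:,0]/p[:,2]+c['cx'],c['fy']*p[:,1]/p[:,2]+c['cy']]
E
python3 - <<'E'
from h import *
np.set_printoptions(precision=4,suppress=True)
for n in ['top','scene']:
    c=vision.read_camera(n); W=cloud(c)
    hsv=cv2.cvtColor(c['frame'],cv2.COLOR_RGB2HSV)
    H,S,V=[hsv[...,i].astype(int) for i in range(3)]
    for nm,m in [('red',((H<8)|(H>172))&(S>150)&(V>60)),('blue',(H>100)&(H<130)&(S>130))]:
        k,l,st,ce=cv2.connectedComponentsWithStats(m.astype(np.uint8))
        for i in range(1,k):
            if st[i,4]<25: continue
            p=W[l==i]; p=p[~np.isnan(p[:,0])]
            if len(p)<5 or np.median(p[:,2])>0.14: continue
            zt=np.percentile(p[:,2],90)
            q=p[p[:,2]>zt-0.012]
            (cx,cy),(w,h),a=cv2.minAreaRect((q[:,:2]*1000).astype(np.float32))
            d=q[:,:2]-q[:,:2].mean(0);e=np.linalg.svd(d,full_matrices=False)[2][0]
            print(n,nm,ce[i].round(1),st[i,4],'zt',zt.round(4),'mean',q.mean(0),'rect',round(cx,1),round(cy,1),round(w,1),round(h,1),round(a,1),'dir',np.degrees(np.arctan2(e[1],e[0])).round(1))
    m=cut_out(n,'manifold')
    if m:
        p=W[m[0]['pixels']];p=p[np.isfinite(p[:,0])]
        q=p[(p[:,2]<0.016)]
        print('plate?',len(q),cv2.minAreaRect((q[:,:2]*1000).astype(np.float32)),m[0]['conf'])
    for r in cut_out(n,'cover'): print('cover',r['conf'],r['box'])
    f=c['frame']
    cr=f[215:295,400:500] if n=='top' else f[220:300,140:240]
    cv2.imwrite(f'pics/{n}_red.png',cv2.resize(cr,None,fx=6,fy=6,interpolation=cv2.INTER_CUBIC)[:,:,::-1])
    cr=f[150:260,215:395] if n=='top' else f[120:290,220:400]
    cv2.imwrite(f'pics/{n}_man.png',cv2.resize(cr,None,fx=3.3,fy=3.3,interpolation=cv2.INTER_CUBIC)[:,:,::-1])
E
```

```text
top red [433.  237.7] 130 zt 0.0337 mean [ 0.4415 -0.4005  0.0305] rect 442.3 -403.7 46.3 33.2 29.2 dir -155.5
top red [465.5 254.4] 286 zt 0.0447 mean [ 0.3914 -0.4986  0.0414] rect 391.8 -501.8 61.5 45.7 3.9 dir -175.4
top red [432.5 271.5] 277 zt 0.0447 mean [ 0.3376 -0.3942  0.0416] rect 336.9 -397.6 44.1 62.5 72.0 dir 162.6
top blue [449.5 108. ] 4995 zt 0.0676 mean [ 0.8541 -0.4653  0.0661] rect 857.9 -460.3 162.4 346.5 0.2 dir -90.9
top blue [199.4 134.8] 39 zt 0.0598 mean [0.7518 0.3328 0.0561] rect 752.6 334.8 23.9 15.9 73.7 dir 80.7
top blue [507.9 200.8] 1405 zt 0.1198 mean [ 0.5563 -0.6203  0.1178] rect 556.1 -621.8 95.2 57.3 0.3 dir -179.7
top blue [545.4 197.4] 199 zt 0.1211 mean [ 0.5585 -0.7091  0.1183] rect 558.5 -709.6 22.9 93.2 90.0 dir 179.8
top blue [337.8 205.8] 139 zt 0.1086 mean [ 0.526  -0.0987  0.1058] rect 525.8 -98.6 17.7 71.0 21.6 dir -69.0
top blue [286.4 211.1] 136 zt 0.1084 mean [0.5082 0.0516 0.1056] rect 508.3 51.8 17.4 69.2 16.2 dir -73.0
top blue [236.6 222. ] 142 zt 0.109 mean [0.4743 0.1955 0.1059] rect 473.8 196.4 17.4 70.2 23.4 dir -67.3
top bl
[... 1644 characters left out ...]
8 31.2 41.9 39.8 dir -61.2
scene blue [120.  372.5] 441 zt 0.1225 mean [ 0.5637 -0.7102  0.1201] rect 561.8 -710.6 94.7 24.0 0.0 dir 0.1
scene blue [139.7 368.7] 187 zt 0.0728 mean [ 0.5659 -0.6778  0.07  ] rect 562.8 -678.1 60.7 19.7 1.8 dir 0.9
scene blue [153.8 385. ] 405 zt 0.0236 mean [ 0.6021 -0.6796  0.0221] rect 598.6 -663.4 123.8 32.0 89.7 dir -95.8
scene blue [244.5 394. ] 261 zt 0.075 mean [ 0.7908 -0.5449  0.0729] rect 795.7 -540.0 67.1 33.7 42.4 dir 46.6
plate? 4622 ((517.9827880859375, 34.54461669921875), (247.1356658935547, 585.44775390625), 9.331354141235352) 0.77
cover 0.96 [157.1, 284.5, 27.2, 29.0]
cover 0.72 [179.3, 248.1, 22.3, 26.2]
cover 0.66 [199.3, 273.5, 21.2, 13.8]
```

View pics/top_red.png

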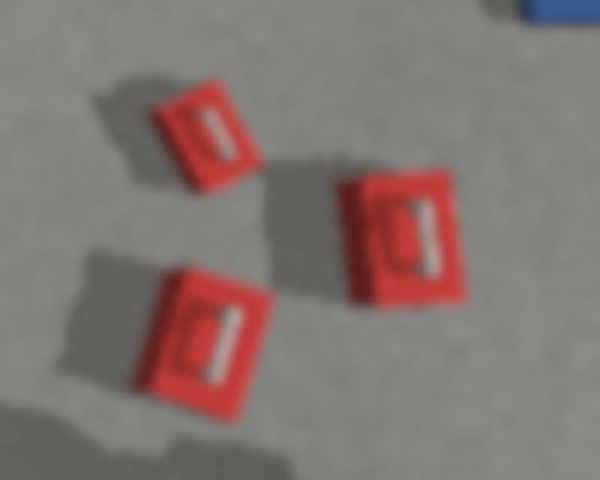

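View pics/top_man.png

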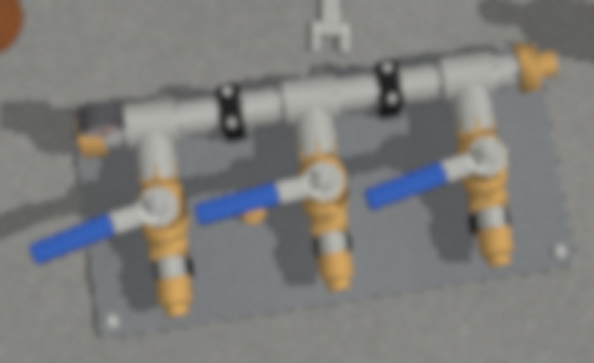

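Candidates for the cover in top are (434,237), top about 47x34 mm at z 0.034; (467,254), about 62x45 mm; and (433,271), about 62x44 mm. The one at (434,237) is the smallest and matches 50x34x32 mm, and the enlarged crop confirms it.

The manifold is near (0.531,-0.026) with yaw about 9.5°. The levers start 8–13° open. I'll test the right lever first by straddling the grip and turning the tool along with it.

>>> {"name": "jog_arm", "arguments": {"commands": "0.34 0.543 -0.08 0 0 1.658;0.34 0.543 -0.08 0 0 1.658;0.34 0.543 -0.08 0 0 1.658;0.34 0.543 -0.08 0 0 1.658;0.34 0.543 -0.08 0 0 1.658;0.34 0.543 -0.08 0 0 1.658;0.34 0.543 -0.08 0 0 1.658;0.34 0.543 -0.08 0 0 1.658;0.34 0.543 -0.08 0 0 1.658;0.34 0.543 -0.08 0 0 1.658;0.34 0.543 -0.08 0 0 1.658;0.34 0.543 -0.08 0 0 1.658;0.34 0.543 -0.08 0 0 1.658;0.34 0.543 -0.08 0 0 1.658", "gripper": 55}}

```text
time: 2.15
eef_pos: [0.5281, -0.1063, 0.1516]
tcp_rot: [0.566, 0.825, -0.0, 0.0]
contact_force: [-0.1, -0.7, -0.1]
opening: 0.552
```

```bash
python3 - <<'E'
from h import *
s=get_state();print(s['time'],s['eef_pos'],s['tcp_rot'],s['contact_force'],s['opening'])
c=vision.read_camera('wrist');cv2.imwrite('pics/w1.png',c['frame'][:,:,::-1])
c=vision.read_camera('scene');cv2.imwrite('pics/s1.png',cv2.resize(c['frame'][80:300,180:440],None,fx=2.5,fy=2.5)[:,:,::-1])
E
```

```text
2.15 [ 0.52805908 -0.1062902   0.1515819 ] [ 5.65694534e-01  8.24614846e-01 -4.55939778e-05  2.18755872e-04] [-0.12318581 -0.68784297 -0.10550567] 0.5515276025726932
```

View pics/w1.png

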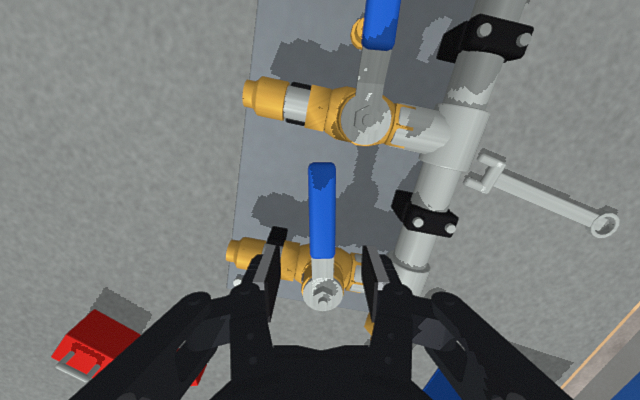

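View pics/s1.png

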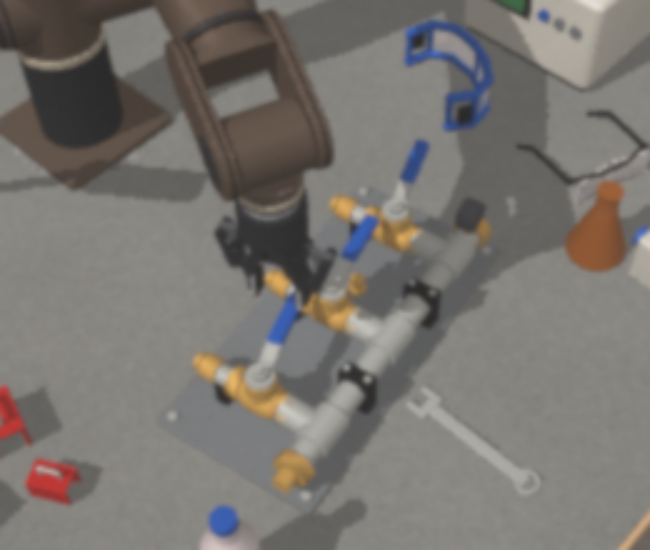

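The wrist picture shows the right lever's sleeve at (322,210), in line with the gap between the fingers at about (275..370,260). I go down astride it.

>>> {"name": "jog_arm", "arguments": {"commands": "0 0 -0.035 0 0 0;0 0 -0.05 0 0 0;0 0 -0.065 0 0 0;0 0 -0.07 0 0 0;0 0 -0.07 0 0 0"}}

```text
time: 2.88
eef_pos: [0.5285, -0.1052, 0.0814]
tcp_rot: [0.565, 0.825, -0.0, 0.0]
contact_force: [0.5, -0.6, -0.5]
opening: 0.546
```

```bash
python3 - <<'E'
from h import *
c=vision.read_camera('wrist');cv2.imwrite('pics/w2.png',c['frame'][:,:,::-1])
c=vision.read_camera('scene');cv2.imwrite('pics/s2.png',cv2.resize(c['frame'][120:280,220:400],None,fx=3.5,fy=3.5)[:,:,::-1])
# plan arc table
O=np.array([.5309,-.0261]);ps=np.radians(9.45)
R=np.array([[np.cos(ps),-np.sin(ps)],[np.sin(ps),np.cos(ps)]])
for nm,y in [('R',-.15),('M',0),('L',.15)]:
    S=O+R@[0,y];print(nm,S)
    for d in range(0,91,10):
        a=ps+np.radians(d);u=np.array([-np.sin(a),np.cos(a)]);print(d,(S+.075*u).round(4))
E
```

```text
R [ 0.55552803 -0.17406439]
0 [ 0.5432 -0.1001]
10 [ 0.5306 -0.1033]
20 [ 0.5187 -0.1088]
30 [ 0.5079 -0.1162]
40 [ 0.4985 -0.1253]
50 [ 0.4909 -0.1359]
60 [ 0.4853 -0.1477]
70 [ 0.4818 -0.1603]
80 [ 0.4805 -0.1733]
90 [ 0.4815 -0.1864]
M [ 0.5309 -0.0261]
0 [0.5186 0.0479]
10 [0.5059 0.0446]
20 [0.494  0.0392]
30 [0.4832 0.0318]
40 [0.4739 0.0227]
50 [0.4663 0.012 ]
60 [4.607e-01 2.000e-04]
70 [ 0.4572 -0.0124]
80 [ 0.4559 -0.0254]
90 [ 0.4569 -0.0384]
L [0.50627197 0.12186439]
0 [0.494  0.1958]
10 [0.4813 0.1926]
20 [0.4694 0.1872]
30 [0.4586 0.1798]
40 [0.4493 0.1706]
50 [0.4417 0.16  ]
60 [0.436  0.1482]
70 [0.4325 0.1356]
80 [0.4313 0.1226]
90 [0.4323 0.1096]
```

View pics/w2.png

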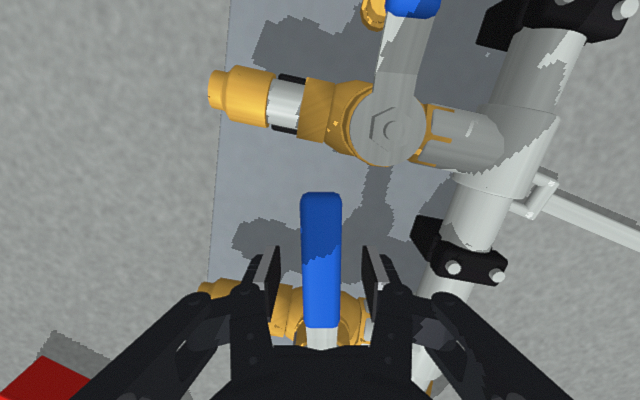

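View pics/s2.png

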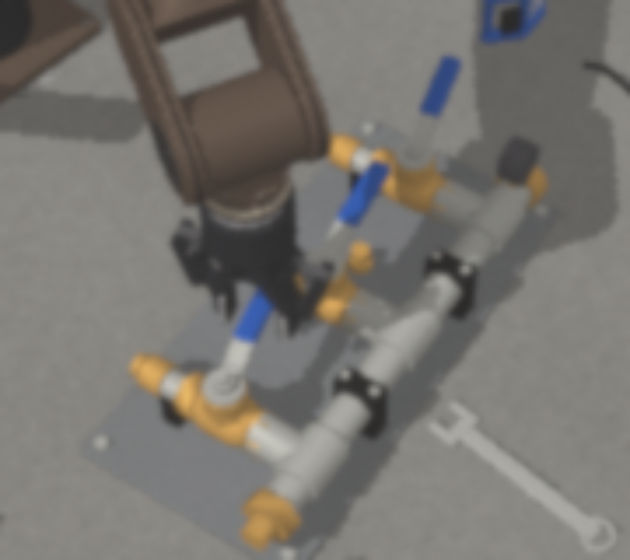

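The wrist picture shows the sleeve (300–343 px) centred between the pads (275–368 px). I narrow the gap slightly and start the swing.

>>> {"name": "jog_arm", "arguments": {"commands": "0 0 0 0 0 0;0 0 0 0 0 0;-0.005 -0.002 0 0 0 0.075;-0.0096 -0.0046 0 0 0 0.145;-0.0152 -0.008 0 0 0 0.232;-0.0204 -0.012 0 0 0 0.319;-0.0204 -0.012 0 0 0 0.319", "gripper": 34}}

```text
time: 3.85
eef_pos: [0.5084, -0.1171, 0.0818]
tcp_rot: [0.428, 0.904, 0.0, 0.001]
contact_force: [1.2, 1.1, -0.4]
opening: 0.339
```

>>> {"name": "jog_arm", "arguments": {"commands": "-0.0049 -0.0043 0 0 0 0.087;-0.0094 -0.0091 0 0 0 0.175;-0.0094 -0.0091 0 0 0 0.175"}}

```text
time: 4.22
eef_pos: [0.4991, -0.1264, 0.0817]
tcp_rot: [0.347, 0.938, 0.0, 0.001]
contact_force: [2.6, 1.1, 1.1]
opening: 0.341
```

>>> {"name": "jog_arm", "arguments": {"commands": "-0.004 -0.0052 0 0 0 0.087;-0.0076 -0.0106 0 0 0 0.175;-0.0076 -0.0106 0 0 0 0.175"}}

```text
time: 4.6
eef_pos: [0.4915, -0.137, 0.0817]
tcp_rot: [0.264, 0.964, -0.0, 0.001]
contact_force: [2.0, -0.2, 1.0]
opening: 0.341
```

>>> {"name": "jog_arm", "arguments": {"commands": "-0.003 -0.0058 0 0 0 0.087;-0.0056 -0.0118 0 0 0 0.175;-0.0056 -0.0118 0 0 0 0.175"}}

```text
time: 4.97
eef_pos: [0.4865, -0.148, 0.0817]
tcp_rot: [0.18, 0.984, 0.001, 0.001]
contact_force: [5.1, 4.2, 1.8]
opening: 0.341
```

>>> {"name": "jog_arm", "arguments": {"commands": "-0.0013 -0.0037 0 0 0 0.052;-0.0013 -0.0037 0 0 0 0.052"}}

```text
time: 5.22
eef_pos: [0.4857, -0.1507, 0.0817]
tcp_rot: [0.154, 0.988, 0.002, 0.002]
contact_force: [7.2, 6.9, 0.1]
opening: 0.339
```

```bash
python3 - <<'E'
from h import *
c=vision.read_camera('wrist');cv2.imwrite('pics/w3.png',c['frame'][:,:,::-1])
s=get_state();print(s['eef_pos'],s['contact_force'],s['wrist_torque'])
c=vision.read_camera('top');cv2.imwrite('pics/t3.png',cv2.resize(c['frame'][150:260,215:395],None,fx=3.3,fy=3.3,interpolation=cv2.INTER_CUBIC)[:,:,::-1])
s=get_state();print(s['eef_pos'],s['contact_force'],s['wrist_torque'])
E
```

```text
[ 0.48573892 -0.15063385  0.08174921] [ 7.17297487  5.54082937 -1.11366921] [ 1.07576356 -0.98859275 -0.09624535]
[ 0.48576898 -0.15061622  0.08174325] [5.93406604 6.7772136  0.17166014] [ 0.98980639 -0.93999663 -0.13841963]
```

View pics/w3.png

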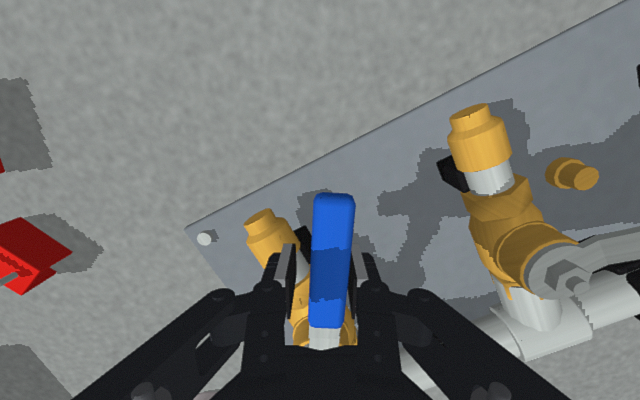

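View pics/t3.png

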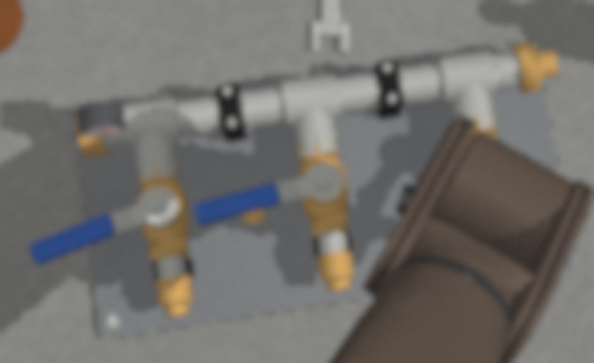

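The force rose from about 2 N to about 9 N as the lever stood still near 1 rad, at roughly 1 N/mm. So the right lever is the one that binds. I swing it back towards closed.

>>> {"name": "jog_arm", "arguments": {"commands": "0.0033 0.0085 0 0 0 -0.122;0.0083 0.0177 0 0 0 -0.262;0.0145 0.0261 0 0 0 -0.401;0.0219 0.0335 0 0 0 -0.541;0.0302 0.0399 0 0 0 -0.681;0.0393 0.0451 0 0 0 -0.82;0.0466 0.0481 0 0 0 -0.925;0.0528 0.05 0 0 0 -1.012;0.0566 0.0508 0 0 0 -1.065;0.0566 0.0508 0 0 0 -1.065"}}

```text
time: 6.58
eef_pos: [0.5393, -0.1008, 0.0805]
tcp_rot: [0.633, 0.774, -0.001, -0.002]
contact_force: [-3.1, 1.2, 1.2]
opening: 0.341
```

```bash
python3 - <<'E'
from h import *
c=vision.read_camera('wrist');cv2.imwrite('pics/w4.png',c['frame'][:,:,::-1])
s=get_state();print(s['eef_pos'],s['contact_force'],s['wrist_torque'])
E
```

```text
[ 0.53933413 -0.10091639  0.08053205] [-3.29444403  1.86912805  1.98482875] [ 0.23348981  0.43848986 -0.01325576]
```

View pics/w4.png

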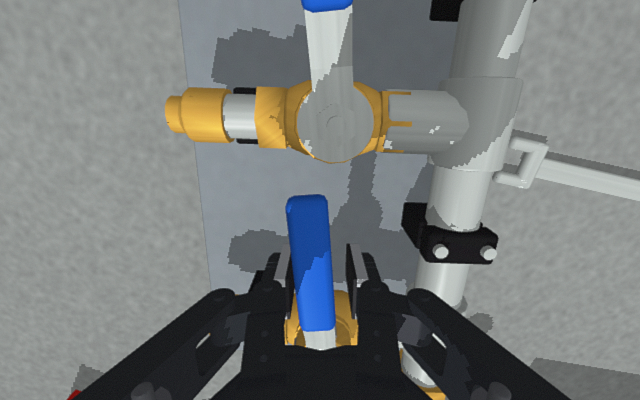

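>>> {"name": "jog_arm", "arguments": {"commands": "0.003 0.0005 0 0 0 -0.035;0.003 0.0005 0 0 0 -0.035"}}

```text
time: 6.88
eef_pos: [0.5426, -0.1006, 0.0806]
tcp_rot: [0.646, 0.763, -0.001, -0.001]
contact_force: [-3.5, 2.0, 0.8]
opening: 0.34
```

>>> {"name": "jog_arm", "arguments": {"commands": "0.0025 0.0005 0 0 0 0;0.0025 0.0005 0 0 0 0"}}

```text
time: 7.12
eef_pos: [0.5458, -0.1004, 0.0809]
tcp_rot: [0.646, 0.763, -0.0, -0.001]
contact_force: [-3.0, 0.6, -0.8]
opening: 0.343
```

>>> {"name": "jog_arm", "arguments": {"commands": "0.002 0.0003 0 0 0 0;0.002 0.0003 0 0 0 0"}}

```text
time: 7.38
eef_pos: [0.548, -0.1001, 0.0811]
tcp_rot: [0.646, 0.763, -0.0, -0.0]
contact_force: [-3.9, 1.7, -1.5]
opening: 0.339
```

>>> {"name": "jog_arm", "arguments": {"commands": "0.0015 0.0003 0 0 0 0;0.0015 0.0003 0 0 0 0"}}

```text
time: 7.62
eef_pos: [0.5489, -0.0998, 0.0809]
tcp_rot: [0.646, 0.763, -0.001, -0.001]
contact_force: [-5.5, 1.7, 0.4]
opening: 0.343
```

>>> {"name": "jog_arm", "arguments": {"commands": "0.0012 0.0002 0 0 0 0;0.0012 0.0002 0 0 0 0"}}

```text
time: 7.88
eef_pos: [0.5495, -0.0996, 0.0808]
tcp_rot: [0.646, 0.763, -0.001, -0.002]
contact_force: [-7.6, 1.0, 0.8]
opening: 0.34
```

```bash
python3 - <<'E'
from h import *
c=vision.read_camera('wrist');cv2.imwrite('pics/w5.png',c['frame'][:,:,::-1])
s=get_state();print(s['eef_pos'],s['contact_force'],s['wrist_torque'])
E
```

```text
[ 0.54948043 -0.09961187  0.08077329] [-7.88762364  1.76932979  0.3065363 ] [ 0.17278722  1.05436158 -0.08854583]
```

View pics/w5.png

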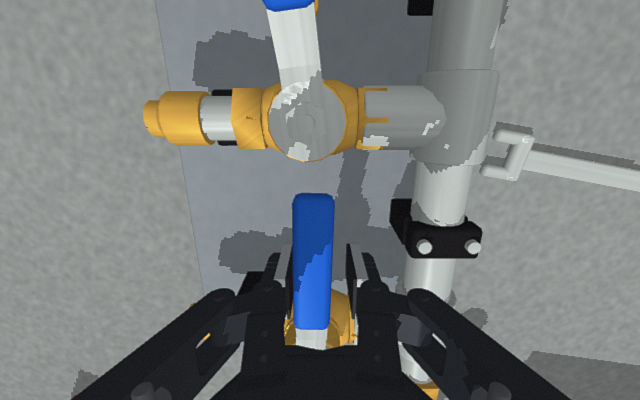

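The lever is parallel to the tool at closed (jaw angle equals manifold yaw, 9.5°), and the force is rising on the stop. I release it and go to the middle lever.

>>> {"name": "jog_arm", "arguments": {"commands": "-0.005 -0.001 0 0 0 0;-0.005 -0.001 0 0 0 0;-0.005 -0.001 0.03 0 0 0;-0.005 -0.001 0.07 0 0 0;-0.0421 0.1443 0.07 0 0 0.136;-0.0421 0.1443 0.07 0 0 0.136;-0.0421 0.1443 0.07 0 0 0.136;-0.0421 0.1443 0.07 0 0 0.136;-0.0421 0.1443 0.07 0 0 0.136", "gripper": 50}}

```text
time: 9.05
eef_pos: [0.5098, 0.0439, 0.152]
tcp_rot: [0.593, 0.805, 0.0, 0.001]
contact_force: [-0.1, -0.2, -0.0]
opening: 0.499
```

```bash
python3 - <<'E'
from h import *
c=vision.read_camera('wrist');cv2.imwrite('pics/w6.png',c['frame'][:,:,::-1])
s=get_state();print(s['eef_pos'],s['contact_force'],s['wrist_torque'])
E
```

```text
[0.50969188 0.04358835 0.15183366] [ 0.20174239 -0.29983791 -0.09979054] [-0.01038087 -0.02537351 -0.01512176]
```

View pics/w6.png

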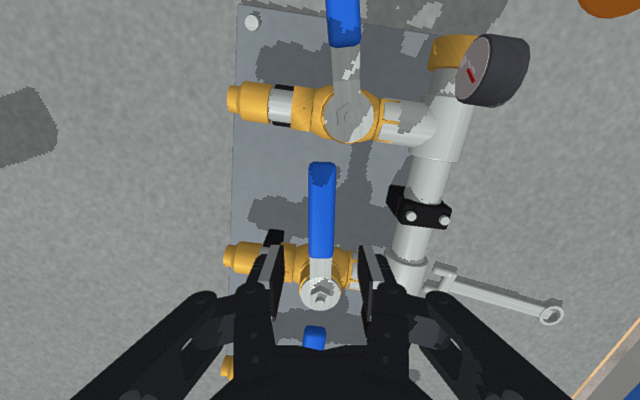

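The wrist picture shows the middle sleeve at (322,210), centred between the pads (265–378). I go down and swing.

>>> {"name": "jog_arm", "arguments": {"commands": "0 0 -0.035 0 0 0;0 0 -0.055 0 0 0;0 0 -0.07 0 0 0;0 0 -0.07 0 0 0;-0.0076 -0.0028 -0.07 0 0 0.108;-0.0147 -0.0063 -0.07 0 0 0.213;-0.0213 -0.0105 -0.07 0 0 0.318;-0.0255 -0.0137 -0.07 0 0 0.387;-0.0255 -0.0137 -0.07 0 0 0.387", "gripper": 36}}

```text
time: 10.22
eef_pos: [0.4846, 0.0305, 0.0825]
tcp_rot: [0.428, 0.904, 0.001, 0.002]
contact_force: [2.0, 0.4, -1.0]
opening: 0.356
```

>>> {"name": "jog_arm", "arguments": {"commands": "-0.0057 -0.0053 0 0 0 0.105;-0.011 -0.0112 0 0 0 0.21;-0.011 -0.0112 0 0 0 0.21"}}

```text
time: 10.6
eef_pos: [0.4733, 0.0193, 0.0823]
tcp_rot: [0.331, 0.944, 0.0, 0.001]
contact_force: [1.7, 0.7, -0.1]
opening: 0.364
```

>>> {"name": "jog_arm", "arguments": {"commands": "-0.0045 -0.0063 0 0 0 0.105;-0.0084 -0.0132 0 0 0 0.21;-0.0084 -0.0132 0 0 0 0.21"}}

```text
time: 10.98
eef_pos: [0.4648, 0.0062, 0.0821]
tcp_rot: [0.231, 0.973, 0.0, 0.001]
contact_force: [2.1, 1.0, -0.3]
opening: 0.36
```

>>> {"name": "jog_arm", "arguments": {"commands": "-0.0031 -0.0072 0 0 0 0.105;-0.0031 -0.0072 0 0 0 0.105"}}

```text
time: 11.22
eef_pos: [0.4614, -0.0007, 0.0818]
tcp_rot: [0.179, 0.984, 0.0, 0.0]
contact_force: [0.4, 0.7, 1.3]
opening: 0.358
```

>>> {"name": "jog_arm", "arguments": {"commands": "-0.0024 -0.0075 0 0 0 0.105;-0.004 -0.0151 0 0 0 0.209;-0.004 -0.0151 0 0 0 0.209"}}

```text
time: 11.6
eef_pos: [0.4569, -0.0157, 0.0815]
tcp_rot: [0.076, 0.997, 0.0, -0.0]
contact_force: [0.6, 0.9, -0.3]
opening: 0.361
```

>>> {"name": "jog_arm", "arguments": {"commands": "-0.0007 -0.0079 0 0 0 0.105;-0.0007 -0.0157 0 0 0 0.21;-0.0007 -0.0157 0 0 0 0.21"}}

```text
time: 11.98
eef_pos: [0.4559, -0.0313, 0.0812]
tcp_rot: [-0.029, 1.0, 0.0, -0.001]
contact_force: [0.5, 2.1, 0.0]
opening: 0.36
```

>>> {"name": "jog_arm", "arguments": {"commands": "0.0004 -0.0039 0 0 0 0.052;0.0009 -0.0078 0 0 0 0.105;0.0009 -0.0078 0 0 0 0.105"}}

```text
time: 12.35
eef_pos: [0.4567, -0.0388, 0.0811]
tcp_rot: [-0.082, 0.997, 0.0, -0.0]
contact_force: [0.8, 1.7, 0.1]
opening: 0.359
```

>>> {"name": "jog_arm", "arguments": {"commands": "0.0003 -0.002 0 0 0 0;0.0003 -0.002 0 0 0 0"}}

```text
time: 12.6
eef_pos: [0.4569, -0.0411, 0.0811]
tcp_rot: [-0.083, 0.997, 0.0, -0.001]
contact_force: [-0.5, 3.0, 1.1]
opening: 0.361
```

>>> {"name": "jog_arm", "arguments": {"commands": "0.0003 -0.002 0 0 0 0;0.0003 -0.002 0 0 0 0"}}

```text
time: 12.85
eef_pos: [0.457, -0.0433, 0.081]
tcp_rot: [-0.083, 0.997, 0.0, -0.001]
contact_force: [-0.6, 2.4, 1.1]
opening: 0.362
```

>>> {"name": "jog_arm", "arguments": {"commands": "0.0002 -0.0015 0 0 0 0;0.0002 -0.0015 0 0 0 0"}}

```text
time: 13.1
eef_pos: [0.457, -0.0444, 0.0809]
tcp_rot: [-0.083, 0.997, 0.001, -0.001]
contact_force: [-2.3, 4.5, 1.2]
opening: 0.358
```

>>> {"name": "jog_arm", "arguments": {"commands": "0.0002 -0.0012 0 0 0 0;0.0002 -0.0012 0 0 0 0"}}

```text
time: 13.35
eef_pos: [0.457, -0.045, 0.0809]
tcp_rot: [-0.083, 0.997, 0.001, -0.001]
contact_force: [-2.7, 6.3, 2.0]
opening: 0.363
```

```bash
python3 - <<'E'
from h import *
c=vision.read_camera('wrist');cv2.imwrite('pics/w7.png',c['frame'][:,:,::-1])
s=get_state();print(s['eef_pos'],s['contact_force'],s['wrist_torque'])
E
```

```text
[ 0.45702762 -0.04498118  0.08084555] [-2.3874889   6.4852829   1.88378207] [1.05038254 0.31786248 0.08428744]
```

View pics/w7.png

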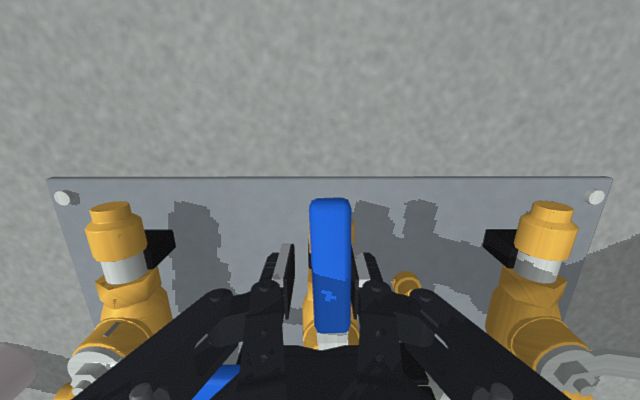

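The middle lever is on its open stop: the force rises there and it lies parallel to the tool at 90°. Next is the left lever.

>>> {"name": "jog_arm", "arguments": {"commands": "-0.001 0.0055 0 0 0 0;-0.001 0.0055 0.005 0 0 0;-0.001 0.0055 0.03 0 0 0;-0.001 0.0055 0.07 0 0 0;0.0193 0.2361 0.07 0 0 -1.337;0.0193 0.2361 0.07 0 0 -1.337;0.0193 0.2361 0.07 0 0 -1.337;0.0193 0.2361 0.07 0 0 -1.337;0.0193 0.2361 0.07 0 0 -1.337;0.0193 0.2361 0.07 0 0 -1.337;0.0193 0.2361 0.07 0 0 -1.337;0.0193 0.2361 0.07 0 0 -1.337;0.0193 0.2361 0.07 0 0 -1.337;0.0193 0.2361 0.07 0 0 -1.337", "gripper": 50}}

```text
time: 15.15
eef_pos: [0.4776, 0.1898, 0.1516]
tcp_rot: [0.551, 0.834, 0.0, 0.0]
contact_force: [-0.3, 0.6, 0.3]
opening: 0.502
```

```bash
python3 - <<'E'
from h import *
c=vision.read_camera('wrist');cv2.imwrite('pics/w8.png',c['frame'][:,:,::-1])
s=get_state();print(s['eef_pos'],s['tcp_rot'],s['contact_force'],s['qpos'])
E
```

```text
[0.47751501 0.18986371 0.15153718] [5.51546779e-01 8.34143903e-01 9.48025863e-05 3.02837332e-04] [ 0.11934958 -0.06331295 -0.06570454] [ 1.80947520e-01  1.20420600e-02  2.03833303e+00 -3.18817676e-04
  1.09064940e+00 -2.21266687e-01]
```

View pics/w8.png

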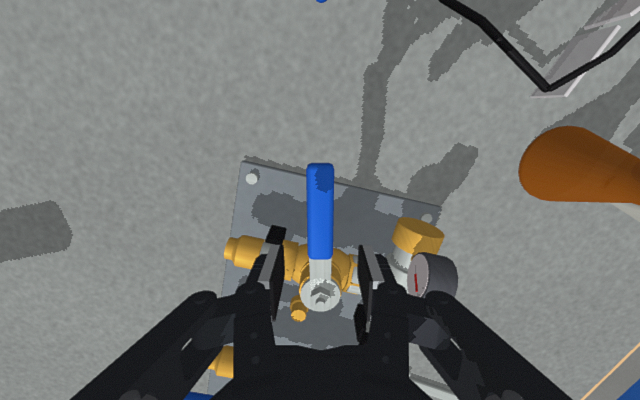

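>>> {"name": "jog_arm", "arguments": {"commands": "0 0 -0.035 0 0 0;0 0 -0.055 0 0 0;0 0 -0.07 0 0 0;0 0 -0.07 0 0 0;-0.0078 -0.0038 -0.07 0 0 0.115;-0.0144 -0.008 -0.07 0 0 0.22;-0.0206 -0.0129 -0.07 0 0 0.325;-0.0206 -0.0129 -0.07 0 0 0.325", "gripper": 36}}

```text
time: 16.2
eef_pos: [0.4577, 0.1774, 0.0825]
tcp_rot: [0.411, 0.912, 0.001, 0.001]
contact_force: [1.9, 0.9, -0.5]
opening: 0.362
```

>>> {"name": "jog_arm", "arguments": {"commands": "-0.0053 -0.0055 0 0 0 0.105;-0.01 -0.0117 0 0 0 0.21;-0.01 -0.0117 0 0 0 0.21"}}

```text
time: 16.58
eef_pos: [0.4472, 0.1659, 0.0821]
tcp_rot: [0.314, 0.95, 0.001, 0.0]
contact_force: [-0.7, 1.3, 0.1]
opening: 0.358
```

>>> {"name": "jog_arm", "arguments": {"commands": "-0.0047 -0.0064 0 0 0 0.105;-0.0083 -0.0134 0 0 0 0.21;-0.0083 -0.0134 0 0 0 0.21"}}

```text
time: 16.95
eef_pos: [0.4391, 0.1522, 0.082]
tcp_rot: [0.213, 0.977, 0.0, 0.001]
contact_force: [0.4, 0.9, 0.3]
opening: 0.358
```

>>> {"name": "jog_arm", "arguments": {"commands": "-0.0021 -0.0048 0 0 0 0.07;-0.0044 -0.0123 0 0 0 0.175;-0.0044 -0.0123 0 0 0 0.175"}}

```text
time: 17.32
eef_pos: [0.4347, 0.1398, 0.0819]
tcp_rot: [0.127, 0.992, 0.0, 0.001]
contact_force: [2.3, 0.9, 1.3]
opening: 0.359
```

>>> {"name": "jog_arm", "arguments": {"commands": "-0.0018 -0.0076 0 0 0 0.105;-0.0025 -0.0155 0 0 0 0.21;-0.0025 -0.0233 0 0 0 0.314;-0.0025 -0.0233 0 0 0 0.314"}}

```text
time: 17.82
eef_pos: [0.432, 0.1165, 0.0817]
tcp_rot: [-0.03, 1.0, -0.0, 0.0]
contact_force: [0.9, 0.8, 0.7]
opening: 0.358
```

>>> {"name": "jog_arm", "arguments": {"commands": "0.0005 -0.0039 0 0 0 0.052;0.0009 -0.0078 0 0 0 0.105;0.0009 -0.0078 0 0 0 0.105"}}

```text
time: 18.2
eef_pos: [0.4326, 0.109, 0.0815]
tcp_rot: [-0.083, 0.997, 0.0, 0.0]
contact_force: [0.7, 2.0, -0.0]
opening: 0.36
```

>>> {"name": "jog_arm", "arguments": {"commands": "0.0003 -0.002 0 0 0 0;0.0005 -0.0035 0 0 0 0;0.0005 -0.0035 0 0 0 0"}}

```text
time: 18.58
eef_pos: [0.4327, 0.1052, 0.0813]
tcp_rot: [-0.084, 0.996, 0.0, -0.0]
contact_force: [0.5, 2.8, 1.7]
opening: 0.358
```

>>> {"name": "jog_arm", "arguments": {"commands": "0.0003 -0.002 0 0 0 0;0.0003 -0.002 0 0 0 0"}}

```text
time: 18.82
eef_pos: [0.4327, 0.1036, 0.0812]
tcp_rot: [-0.084, 0.996, 0.001, -0.0]
contact_force: [-0.6, 5.5, 2.2]
opening: 0.361
```

>>> {"name": "jog_arm", "arguments": {"commands": "0.0002 -0.0013 0 0 0 0;0.0002 -0.0013 0 0 0 0"}}

```text
time: 19.08
eef_pos: [0.4328, 0.1028, 0.0812]
tcp_rot: [-0.084, 0.996, 0.001, -0.001]
contact_force: [-0.7, 8.0, 1.8]
opening: 0.361
```

>>> {"name": "jog_arm", "arguments": {"commands": "0.0002 -0.0012 0 0 0 0;0.0002 -0.0012 0 0 0 0"}}

```text
time: 19.32
eef_pos: [0.4328, 0.1021, 0.0811]
tcp_rot: [-0.084, 0.996, 0.002, -0.001]
contact_force: [-1.3, 9.9, 1.7]
opening: 0.36
```

```bash
python3 - <<'E'
from h import *
c=vision.read_camera('wrist');cv2.imwrite('pics/w9.png',c['frame'][:,:,::-1])
s=get_state();print(s['eef_pos'],s['contact_force'],s['wrist_torque'])
E
```

```text
[0.43280135 0.10215499 0.08111508] [-0.96751054  9.60137282  1.85246662] [1.55432817 0.16283578 0.05464928]
```

View pics/w9.png

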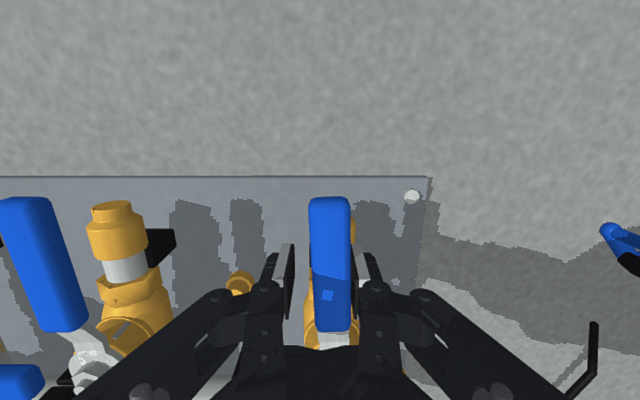

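The left lever is also fully open on its stop. I back off, rise and head over to the small cover.

>>> {"name": "jog_arm", "arguments": {"commands": "-0.0005 0.006 0 0 0 0;-0.0005 0.006 0.005 0 0 0;0 0.006 0.04 0 0 0;0 0.006 0.1 0 0 0;0.06 -0.1 0.13 0 0 -0.75;0.06 -0.1 0.13 0 0 -0.75;0.06 -0.1 0.13 0 0 -0.75;0.06 -0.2 0.13 0 0 -1.5;0.06 -0.2 0.13 0 0 -1.5;0.06 -0.3 0.13 0 0 -1.8;0.04 -0.3 0.13 0 0 -1.8;0.0085 -0.507 0.13 0 0 -2.8;0.0085 -0.507 0.13 0 0 -2.8;0.0085 -0.507 0.13 0 0 -2.8;0.0085 -0.507 0.13 0 0 -2.8;0.0085 -0.507 0.13 0 0 -2.8;0.0085 -0.507 0.13 0 0 -2.8;0.0085 -0.507 0.13 0 0 -2.8;0.0085 -0.507 0.13 0 0 -2.8;0.0085 -0.507 0.13 0 0 -2.8", "gripper": 80}}

```text
time: 21.88
eef_pos: [0.4415, -0.4067, 0.2112]
tcp_rot: [0.967, 0.253, -0.001, -0.0]
contact_force: [0.3, -0.3, 0.4]
opening: 0.798
```

```bash
python3 - <<'E'
from h import *
np.set_printoptions(precision=4,suppress=True)
s=get_state();print(s['eef_pos'],s['tcp_rot'],s['contact_force'],s['qpos'],s['opening'])
for n in ['wrist','scene','top']:
    c=vision.read_camera(n);W=cloud(c)
    if n=='wrist': cv2.imwrite('pics/w10.png',c['frame'][:,:,::-1])
    if n=='top': cv2.imwrite('pics/t10.png',cv2.resize(c['frame'][150:260,215:395],None,fx=3.3,fy=3.3,interpolation=cv2.INTER_CUBIC)[:,:,::-1])
    hsv=cv2.cvtColor(c['frame'],cv2.COLOR_RGB2HSV)
    H,S,V=[hsv[...,i].astype(int) for i in range(3)]
    m=((H<8)|(H>172))&(S>150)&(V>60)
    m&=(np.hypot(W[...,0]-.442,W[...,1]+.405)<.045)
    for lo,hi in [(.027,.037),(-.01,.06)]:
        q=W[m&(W[...,2]>lo)&(W[...,2]<hi)]
        if len(q)>10: print(n,len(q),q.mean(0),cv2.minAreaRect((q[:,:2]*1000).astype(np.float32)))
    if n!='wrist':
      mb=(H>100)&(H<130)&(S>130)
      for g in [(.543,-.095),(.453,-.039),(.427,.109)]:
        q=W[mb&(np.hypot(W[...,0]-g[0],W[...,1]-g[1])<.05)&(W[...,2]>.1)&(W[...,2]<.115)]
        if len(q)>20:
            d=q[:,:2]-q[:,:2].mean(0);e=np.linalg.svd(d,full_matrices=False)[2][0];print(n,'sleeve',len(q),q.mean(0),np.degrees(np.arctan2(e[1],e[0]))%180)
E
```

```text
[ 0.4415 -0.4067  0.2112] [ 0.9673  0.2535 -0.0006 -0.    ] [ 0.262  -0.3227  0.3819] [-0.9128  0.141   1.7849 -0.001   1.2162  0.1458] 0.7980642900087288
wrist 985 [ 0.4453 -0.4034  0.0317] ((444.2632141113281, -403.77593994140625), (49.78870391845703, 33.513999938964844), 27.68719482421875)
wrist 1006 [ 0.4457 -0.4032  0.0315] ((444.2853088378906, -403.782470703125), (49.92399597167969, 33.47218704223633), 27.495929718017578)
scene 132 [ 0.4458 -0.4073  0.0318] ((443.2064514160156, -406.10498046875), (49.94978713989258, 34.92362594604492), 26.96622085571289)
scene 168 [ 0.4469 -0.4094  0.0291] ((443.2064514160156, -406.10498046875), (49.94978713989258, 34.92362594604492), 26.96622085571289)
scene sleeve 110 [ 0.544  -0.0971  0.1057] 98.90949719454092
scene sleeve 88 [ 0.4551 -0.0409  0.106 ] 9.77147961125781
scene sleeve 77 [0.4289 0.1064 0.1056] 9.251481250836395
top 99 [ 0.4428 -0.4001  0.0311] ((442.7723388671875, -403.76129150390625), (45.841209411621094, 32.63457107543945), 28.004562377929688)
top 125 [ 0.4418 -0.3992  0.0291] ((442.4833068847656, -403.91497802734375), (46.49594497680664, 32.63457107543945), 28.004562377929688)
top sleeve 129 [ 0.5423 -0.0932  0.1057] 99.67591319997472
top sleeve 123 [ 0.4539 -0.0386  0.106 ] 8.684008964011639
top sleeve 124 [0.4283 0.1093 0.1063] 9.859656447467785
```

View pics/w10.png

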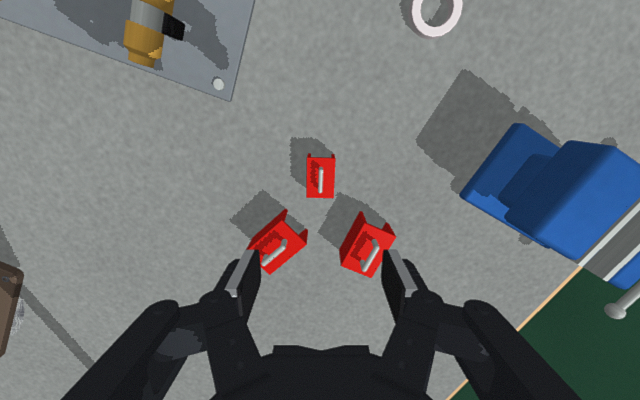

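View pics/t10.png

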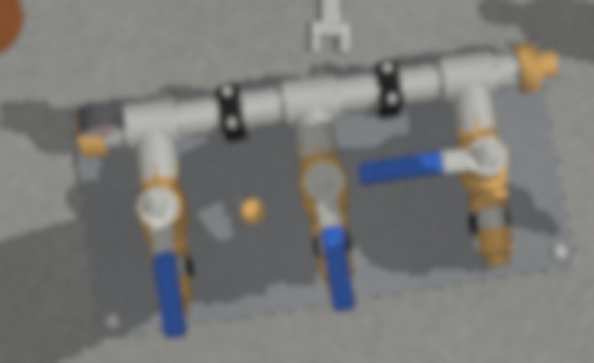

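The wrist picture shows the small cover at (321,175), with the two larger ones at (278,242) and (367,245). The wrist, scene and top measurements agree on (0.4437,-0.4047) at about 27.6°. Both open levers read about 9.5° and the right lever reads 99.3°, which is closed. I go down on the cover.

>>> {"name": "jog_arm", "arguments": {"commands": "0.0018 0.0013 -0.05 0 0 -0.031;0.0018 0.0013 -0.1 0 0 -0.031;0.0018 0.0013 -0.14 0 0 -0.031;0.0018 0.0013 -0.17 0 0 -0.031;0.0018 0.0013 -0.19 0 0 -0.031;0.0018 0.0013 -0.2 0 0 -0.031;0.0018 0.0013 -0.207 0 0 -0.031;0.0018 0.0013 -0.207 0 0 -0.031;0.0018 0.0013 -0.207 0 0 -0.031"}}

```text
time: 23.15
eef_pos: [0.4444, -0.4057, 0.0054]
tcp_rot: [0.971, 0.238, 0.0, 0.001]
contact_force: [1.2, -0.2, -0.0]
opening: 0.798
```

```bash
python3 - <<'E'
from h import *
c=vision.read_camera('wrist');cv2.imwrite('pics/w11.png',c['frame'][:,:,::-1])
s=get_state();print(s['eef_pos'],s['tcp_rot'],s['contact_force'],s['opening'])
E
```

```text
[ 0.44437438 -0.40566321  0.00536705] [9.71340460e-01 2.37690612e-01 3.73962677e-04 8.62662810e-04] [-0.37235211 -0.20373185 -0.27371217] 0.8012850444755178
```

View pics/w11.png

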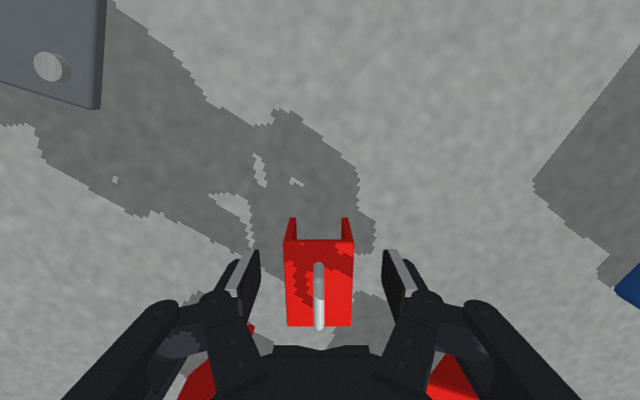

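The cover (284–354 px) sits centred between the pads (258–383 px), so I grip it.

>>> {"name": "jog_arm", "arguments": {"commands": "0 0 0 0 0 0;0 0 0 0 0 0;0 0 0 0 0 0;0 0 0 0 0 0;0 0 0 0 0 0;0 0 0 0 0 0", "gripper": 20, "grip_force": 25}}

```text
time: 23.95
eef_pos: [0.4441, -0.4053, 0.0048]
tcp_rot: [0.971, 0.238, 0.0, 0.0]
contact_force: [0.1, 0.2, 4.0]
opening: 0.394
```

>>> {"name": "jog_arm", "arguments": {"commands": "0 0 0.02 0 0 0;0 0 0.05 0 0 0;0 0 0.1 0 0 0;0 0 0.15 0 0 0;0 0 0.17 0 0 0;0 0 0.17 0 0 0"}}

```text
time: 24.7
eef_pos: [0.4443, -0.4055, 0.1758]
tcp_rot: [0.971, 0.238, 0.001, 0.001]
contact_force: [0.0, 0.4, -0.9]
opening: 0.396
```

```bash
python3 - <<'E'
from h import *
np.set_printoptions(precision=4,suppress=True)
s=get_state();print(s['eef_pos'],s['tcp_rot'],s['contact_force'],s['opening'])
n='wrist'
c=vision.read_camera(n);W=cloud(c);cv2.imwrite('pics/w12.png',c['frame'][:,:,::-1])
hsv=cv2.cvtColor(c['frame'],cv2.COLOR_RGB2HSV)
H,S,V=[hsv[...,i].astype(int) for i in range(3)]
m=((H<8)|(H>172))&(S>150)&(V>60)&(W[...,2]>.12)
q=W[m];print(len(q),q.min(0),q.max(0)); 
t=np.percentile(q[:,2],90);q=q[q[:,2]>t-.006];print(t,q.mean(0),cv2.minAreaRect((q[:,:2]*1000).astype(np.float32)))
A=np.c_[q[:,:2]-q[:,:2].mean(0),np.ones(len(q))];print(np.linalg.lstsq(A,q[:,2],rcond=None)[0])
E
```

```text
[ 0.4443 -0.4055  0.1758] [0.9714 0.2376 0.0006 0.0013] [ 0.0132  0.3508 -0.9212] 0.39583563403391797
5624 [ 0.4154 -0.4309  0.1723] [ 0.4744 -0.3726  0.2181]
0.20339617792518525 [ 0.4476 -0.4032  0.2027] ((444.60888671875, -404.7989501953125), (50.77313232421875, 61.08799362182617), 26.878374099731445)
[-0.0041 -0.0006  0.2027]
```

View pics/w12.png

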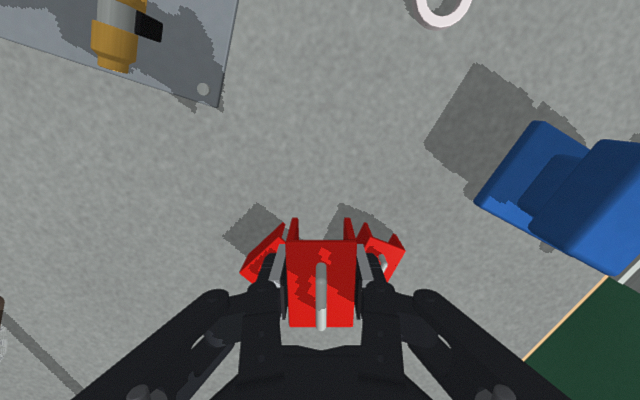

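The cover is held level and centred. I carry it over the right lever's grip.

>>> {"name": "jog_arm", "arguments": {"commands": "0.0984 0.3103 0 0 0 1.256;0.0984 0.3103 0 0 0 1.256;0.0984 0.3103 0 0 0 1.256;0.0984 0.3103 0 0 0 1.256;0.0984 0.3103 0 0 0 1.256;0.0984 0.3103 0 0 0 1.256;0.0984 0.3103 0 0 0 1.256;0.0984 0.3103 0 0 0 1.256;0.0984 0.3103 0 0 0 1.256;0.0984 0.3103 0 0 0 1.256;0.0984 0.3103 -0.03 0 0 1.256;0.0984 0.3103 -0.05 0 0 1.256;0.0984 0.3103 -0.05 0 0 1.256;0.0984 0.3103 -0.05 0 0 1.256"}}

```text
time: 26.5
eef_pos: [0.5428, -0.0952, 0.1253]
tcp_rot: [0.647, 0.763, 0.0, 0.001]
contact_force: [-0.0, 0.1, 0.4]
opening: 0.394
```

```bash
python3 - <<'E'
from h import *
np.set_printoptions(precision=4,suppress=True)
s=get_state();print(s['eef_pos'],s['tcp_rot'],s['contact_force'],s['opening'])
for n in ['wrist','scene','top']:
    c=vision.read_camera(n);W=cloud(c)
    f=c['frame']
    if n=='scene': f=cv2.resize(f[160:280,230:380],None,fx=5,fy=5,interpolation=cv2.INTER_CUBIC)
    if n=='top': f=cv2.resize(f[150:260,280:400],None,fx=5,fy=5,interpolation=cv2.INTER_CUBIC)
    cv2.imwrite(f'pics/{n}13.png',f[:,:,::-1])
    hsv=cv2.cvtColor(c['frame'],cv2.COLOR_RGB2HSV)
    H,S,V=[hsv[...,i].astype(int) for i in range(3)]
    m=((H<8)|(H>172))&(S>150)&(V>60)&(W[...,2]>.11)&(W[...,2]<.165)
    q=W[m];print(n,len(q))
    if len(q)>10:
        q=q[(q[:,2]>.143)&(q[:,2]<.157)]
        if len(q)>10: print(q.mean(0),cv2.minAreaRect((q[:,:2]*1000).astype(np.float32)))
    mb=(H>100)&(H<130)&(S>130)
    q=W[mb&(np.hypot(W[...,0]-.5424,W[...,1]+.095)<.05)&(W[...,2]>.1)&(W[...,2]<.115)]
    if len(q)>20: print('sleeve',len(q),q.mean(0),q.min(0),q.max(0),cv2.minAreaRect((q[:,:2]*1000).astype(np.float32)))
E
```

```text
[ 0.5428 -0.0952  0.1253] [0.6467 0.7628 0.0002 0.0007] [-0.0369  0.1177  0.4307] 0.3940757729634233
wrist 5565
[ 0.5438 -0.0915  0.1521] ((544.68603515625, -94.92137908935547), (34.95460510253906, 51.37002182006836), 8.950203895568848)
sleeve 1756 [ 0.5405 -0.0728  0.1058] [ 0.5287 -0.094   0.1   ] [ 0.5536 -0.0543  0.1082] ((540.6898803710938, -74.22838592529297), (19.789260864257812, 39.16065216064453), 9.220088005065918)
scene 82
[ 0.5448 -0.1088  0.1526] ((545.3978271484375, -104.97198486328125), (34.75959396362305, 34.284664154052734), 7.751891136169434)
sleeve 35 [ 0.5464 -0.1189  0.1056] [ 0.5368 -0.1301  0.1011] [ 0.5561 -0.1063  0.1116] ((546.555908203125, -118.17992401123047), (15.378499984741211, 26.962421417236328), 12.497465133666992)
top 0
```

View pics/wrist13.png

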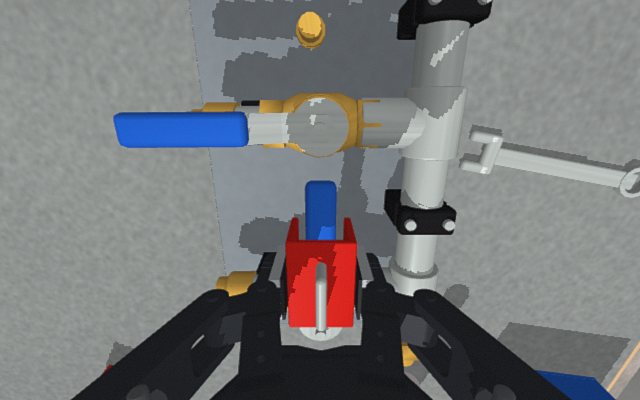

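View pics/scene13.png

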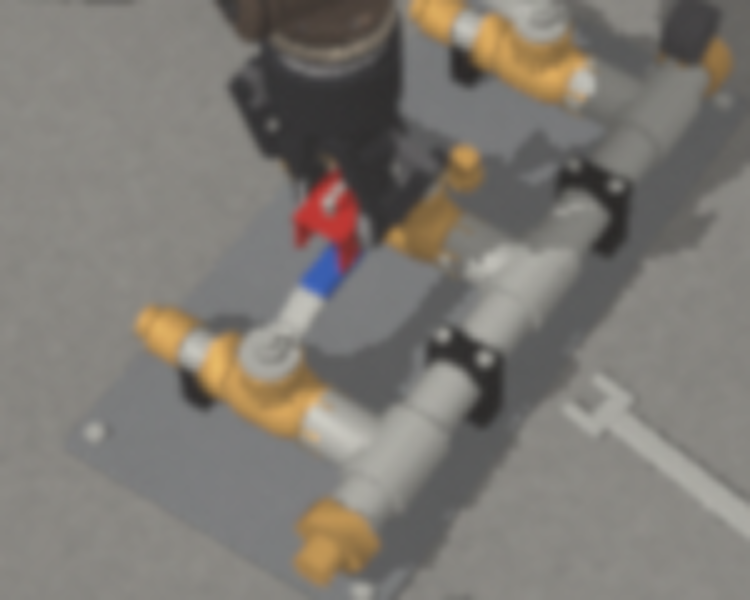

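View pics/top13.png

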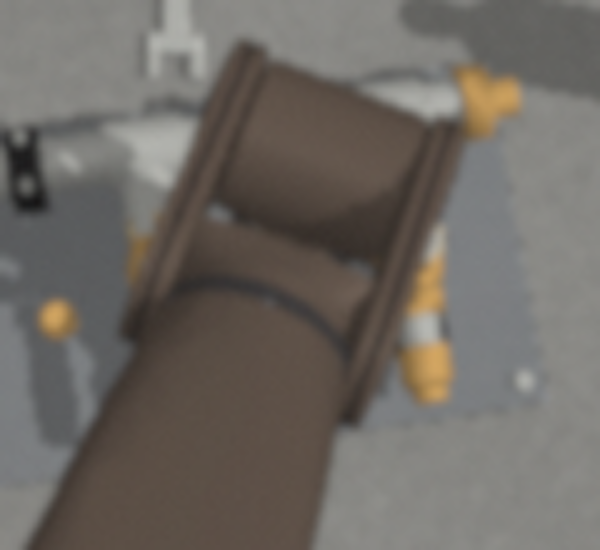

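The wrist picture shows the cover (285–357 px) above the sleeve (305–336 px). The depth data put the cover about 0.6 mm too far across, so I correct that and lower it in steps.

>>> {"name": "jog_arm", "arguments": {"commands": "-0.0006 -0.0001 -0.01 0 0 0;-0.0006 -0.0001 -0.016 0 0 0;-0.0006 -0.0001 -0.02 0 0 0;-0.0006 -0.0001 -0.02 0 0 0"}}

```text
time: 27.15
eef_pos: [0.5413, -0.0947, 0.1036]
tcp_rot: [0.646, 0.763, -0.0, -0.001]
contact_force: [-0.2, 0.3, -1.0]
opening: 0.394
```

>>> {"name": "jog_arm", "arguments": {"commands": "0 0 -0.005 0 0 0;0 0 -0.01 0 0 0;0 0 -0.014 0 0 0;0 0 -0.014 0 0 0"}}

```text
time: 27.65
eef_pos: [0.5413, -0.0947, 0.0897]
tcp_rot: [0.646, 0.763, -0.0, -0.001]
contact_force: [-0.4, -0.9, -0.7]
opening: 0.389
```

>>> {"name": "jog_arm", "arguments": {"commands": "0 0 -0.003 0 0 0;0 0 -0.005 0 0 0;0 0 -0.005 0 0 0"}}

```text
time: 28.02
eef_pos: [0.5416, -0.0948, 0.0851]
tcp_rot: [0.646, 0.763, -0.0, -0.0]
contact_force: [-0.3, 0.3, -0.4]
opening: 0.394
```

>>> {"name": "jog_arm", "arguments": {"commands": "0 0 -0.001 0 0 0;0 0 -0.001 0 0 0"}}

```text
time: 28.28
eef_pos: [0.5417, -0.0949, 0.0843]
tcp_rot: [0.646, 0.763, 0.0, 0.0]
contact_force: [0.9, 0.4, -0.4]
opening: 0.394
```

>>> {"name": "jog_arm", "arguments": {"commands": "0 0 -0.001 0 0 0;0 0 -0.001 0 0 0"}}

```text
time: 28.52
eef_pos: [0.5416, -0.0948, 0.0833]
tcp_rot: [0.646, 0.763, -0.0, -0.0]
contact_force: [-0.5, -0.0, -0.2]
opening: 0.401
```

>>> {"name": "jog_arm", "arguments": {"commands": "0 0 -0.001 0 0 0;0 0 -0.001 0 0 0"}}

```text
time: 28.78
eef_pos: [0.5419, -0.0949, 0.0828]
tcp_rot: [0.646, 0.763, 0.0, 0.0]
contact_force: [-1.5, 0.8, 1.5]
opening: 0.392
```

>>> {"name": "jog_arm", "arguments": {"commands": "0 0 -0.0008 0 0 0;0 0 -0.0008 0 0 0"}}

```text
time: 29.02
eef_pos: [0.542, -0.0948, 0.0823]
tcp_rot: [0.646, 0.763, 0.0, 0.0]
contact_force: [-2.2, 1.8, 5.2]
opening: 0.397
```

The force jumps to 5 N as the top plate lands on the sleeve, so I let go.

>>> {"name": "jog_arm", "arguments": {"commands": "0 0 0.0008 0 0 0;0 0 0.0008 0 0 0;0 0 0.0008 0 0 0;0 0 0.0008 0 0 0", "gripper": 62}}

```text
time: 29.52
eef_pos: [0.5416, -0.0949, 0.0821]
tcp_rot: [0.646, 0.763, -0.0, -0.0]
contact_force: [0.2, 0.3, 0.2]
opening: 0.617
```

>>> {"name": "jog_arm", "arguments": {"commands": "0 0 0.02 0 0 0;0 0 0.05 0 0 0;0 0 0.1 0 0 0;0 0 0.16 0 0 0;-0.05 -0.2 0.16 0 0 0;-0.05 -0.2 0.16 0 0 0;-0.05 -0.2 0.16 0 0 0;-0.05 -0.2 0.16 0 0 0;-0.05 -0.25 0.16 0 0 0;-0.05 -0.25 0.16 0 0 0"}}

```text
time: 30.78
eef_pos: [0.4914, -0.3469, 0.2419]
tcp_rot: [0.648, 0.762, -0.0, -0.0]
contact_force: [-0.3, 0.4, -0.3]
opening: 0.623
```

```bash
python3 - <<'E'
from h import *
np.set_printoptions(precision=4,suppress=True)
s=get_state();print(s['time'],s['eef_pos'],s['contact_force'],s['opening'])
for n in ['scene','top']:
    c=vision.read_camera(n);W=cloud(c)
    f=c['frame']
    if n=='scene': f=cv2.resize(f[120:280,220:400],None,fx=3.7,fy=3.7,interpolation=cv2.INTER_CUBIC)
    if n=='top': f=cv2.resize(f[150:260,215:395],None,fx=4,fy=4,interpolation=cv2.INTER_CUBIC)
    cv2.imwrite(f'pics/{n}14.png',f[:,:,::-1])
    hsv=cv2.cvtColor(c['frame'],cv2.COLOR_RGB2HSV)
    H,S,V=[hsv[...,i].astype(int) for i in range(3)]
    m=((H<8)|(H>172))&(S>150)&(V>60)&(np.hypot(W[...,0]-.5424,W[...,1]+.095)<.05)&(W[...,2]>.1)
    q=W[m&(W[...,2]<.119)]
    if len(q)>10:
        print(n,len(q),q.mean(0),cv2.minAreaRect((q[:,:2]*1000).astype(np.float32)))
        A=np.c_[q[:,:2]-q[:,:2].mean(0),np.ones(len(q))];print('plane',np.linalg.lstsq(A,q[:,2],rcond=None)[0])
    mb=(H>100)&(H<130)&(S>130)
    for g in [(.543,-.095),(.453,-.039),(.427,.109)]:
        q=W[mb&(np.hypot(W[...,0]-g[0],W[...,1]-g[1])<.05)&(W[...,2]>.1)&(W[...,2]<.115)]
        if len(q)>5:
            d=q[:,:2]-q[:,:2].mean(0);e=np.linalg.svd(d,full_matrices=False)[2][0];print(n,'sleeve',len(q),q.mean(0),np.degrees(np.arctan2(e[1],e[0]))%180)
E
```

```text
30.775 [ 0.4914 -0.3469  0.2419] [-0.2645  0.4402 -0.3201] 0.6232541373791476
scene 101 [ 0.5491 -0.0987  0.109 ] ((544.15771484375, -98.18277740478516), (35.31648254394531, 44.55556869506836), 15.597748756408691)
plane [-0.0625 -0.0123  0.109 ]
scene sleeve 12 [ 0.5463 -0.105   0.1064] 101.49962069220165
scene sleeve 105 [ 0.4524 -0.0413  0.1058] 8.950005967012446
scene sleeve 88 [0.4248 0.1058 0.1053] 9.506464186148534
top 123 [ 0.5397 -0.0965  0.1093] ((540.9541625976562, -96.44083404541016), (32.310062408447266, 45.080299377441406), 9.846497535705566)
plane [ 0.009  -0.0092  0.1093]
top sleeve 20 [ 0.5398 -0.0792  0.1053] 99.22229123250312
top sleeve 129 [ 0.451  -0.0389  0.1057] 9.90678789302612
top sleeve 127 [0.4252 0.109  0.1058] 11.327179935912312
```

View pics/scene14.png

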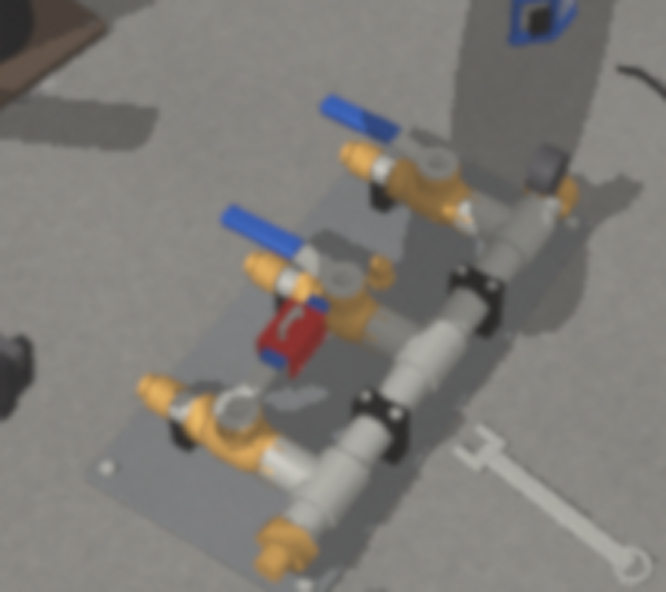

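View pics/top14.png

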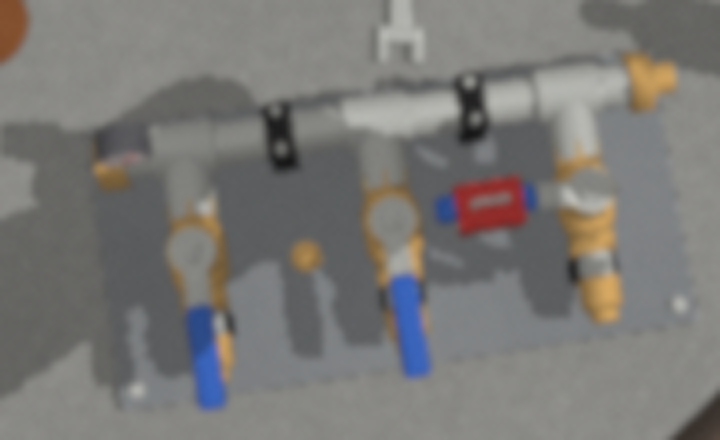

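The pictures show the cover level astride the right sleeve, with blue showing at both ends at (445,208) and (530,197) in the top crop. The two other levers point fully open. I hand in.

```bash
python3 -c "
from plant import ctrl
print(ctrl.sign_off())"
```

```text
the job is handed in; nothing more can be done
None
```

The right-hand lever is the one that binds. It is closed again with the red cover seated on its grip, and the job was handed in at about 31 s. The sign-off gave no verdict.

- **Binding lever (right):** it came up tight near 1 rad. I leaned on it to about 9 N while it stood still, then swung it back onto its closed stop, where the force reached about 8 N.
- **Sound levers (middle and left):** both swung easily at about 2–3 N. I left them fully open on their stops, leaning at most about 10 N.
- **Cover:** I took the smallest of the three red ones and lowered it until it met the sleeve at about 5 N. Then I let go and moved the arm clear.

**Last checks:**
- **Open levers:** they read 9.0–9.9° (middle) and 9.5–11.3° (left), against a fully open direction of about 9.5°.
- **Covered lever:** the bits of sleeve still showing read 99–101°, against 99.5° closed, so that reading is weak.
- **Cover pose:** the top view shows it level and central, with blue showing at both ends. The scene view gave a noisier result, about 3–4 mm different in position and with a 0.06 slope. I put that down to few pixels and partly seen side faces.
- **Cover height:** the top plate measured 0.109 m against 0.1105 m expected, which is inside the tolerance.
- **Bystanders:** I touched none of them on purpose, but I did not measure their positions again at the end.

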